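# Change over the index plate of the drilling jig

### The arm

A 6-joint arm with a two-finger parallel gripper is mounted at the origin on the work surface. World frame = base frame: x ahead of the robot, y to its left, z up, the work surface at z = 0. Lengths are in mm, angles in rad, forces in N, time in s.
With the tool pointing down it reaches from about 400 to 925 mm from the base axis. Payload 12.5 kg.
Tool frame: the origin (TCP) lies at the centre of the arm's flange, where the gripper is bolted on; the fingertips stand 190 mm ahead of it and the grasp point (between the pads) lies 171 mm ahead of it; z points along the fingers, y is the direction in which the jaws open and shut (so a half turn about z gives the same grasp; the last joint's range is limited). The gripper opens to 95 mm and grips with 3 to 60 N. Pads are 20 mm wide; open, the fingers measure 119 mm over their backs; the gripper's body (75 mm by 180 mm) begins 59 mm behind the grasp point.
Start: joints at [1.15, 0.491, 1.559, -0, 1.092, -0.106], TCP at [193.493, 594.294, 404.761] pointing down, gripper open.
Joint ranges: [-3.1, 3.1], [-0.84, 2.19], [0.05, 2.79], [-1.13, 4.28], [0.06, 2.93], [-2.69, 2.69]. Speed limits (rad/s): [2.22, 2.22, 2.79, 3.14, 3.14, 3.14].

### API

Orientations are given as [roll, pitch, yaw] about the fixed x, y, z axes, in that order (R = Rz(yaw) Ry(pitch) Rx(roll)).
In Python, from cell import env gives the robot as it stands.
- The arm moves only by the shell command python3 -m pendant 'ROWS'. ROWS is JSON, a list of rows, each an object of numbers: "x", "y", "z": the shift along the tool's x, y, z in units of 150 mm (1.0 is 150 mm); "rx", "ry", "rz": the turn, a rotation vector about the tool's x, y, z in units of 45 degrees (1.0 is 45 degrees); "jaw": the opening, from 0 (shut) to 1 (fully open). In form: [{"x": .., "y": .., "z": .., "rx": .., "ry": .., "rz": .., "jaw": ..}, ...]. A call has 1 to 10 rows; each row is the pose to reach, as a shift and turn from the pose commanded when the call began, along the tool's axes at that moment; what a row does not reach only later rows make up. A row lasts 1/8 s, in which the tool goes at most 62.5 mm and 10.7 degrees, less where a joint would pass 70% of its speed; a pose out of reach is approached as far as the arm can. A call with a number of a shift or a turn outside -1 to 1 is refused whole. A call with a gripper value outside its range is refused whole. The fingers move at their own pace and stop on an object; the grip force is fixed at half the most. Time passes only in rows, so rows that repeat a pose let the fingers close. It gives the time, the measured TCP pose, the force and the opening at its end, in the units of the state.
- env.state(): the state, without advancing time (a new reading comes with each control period).
- env.read_camera(name): name is "scene" or "top" or "wrist"; returns a dict with "img" (480x640x3 uint8, red, green, blue), "fx", "fy", "cx", "cy" (pixels), "rvec" (rotation vector, rad) and "tvec" (3), from world to camera coordinates, as OpenCV has them. Camera axes: x right, y down, z forward; pixel columns grow to the right and rows downward; lengths in mm; the calibration is good to about 2 mm. A picture is of the moment at which its call begins. There is no depth.
- env.job_done(): hands the job in, once; it reports no verdict.
The state is a dict: "t": time; "joints": joint angles; "qvel": joint speeds; "tau": joint torques, N m; "eef_pos": TCP position; "tcp_rot": TCP orientation; "ft_force": force on the tool from outside, world axes, zero at the start; "moment": the same for the moment, N m; "opening": opening from 0.0 (shut) to 1.0 (fully open).
Only numpy, scipy, OpenCV 4.12 (cv2) and the standard library are available. Lean on these libraries where they do the work, as an engineer would, in place of code of your own. Each camera call takes 0.05 s, during which the arm holds its last target.

### The job

Pull the wooden index plate by its red handle straight out of the spring-catch holder (the catches hold it with a firm snap), and set it down flat on the bench and let go. Then take it again by its yellow hub and lower it over the spindle and the brass pin of the green drilling jig, whose turntable is clamped at some slight angle, with the handle between the two dark cheeks, turning it by feel until it drops fully home and flat on the jig; leave it there and do not disturb the other things on the bench.

Things in the scene. Friction and masses are not known exactly. Their poses are not given: they have to be found in the camera images.
- plate_hub (a point): Index plate (loose, 0.2 to 0.45 kg), plywood 170 x 90 x 12 mm with a yellow hub. Point on the bore's axis, 35 mm above the underside. x along the plate away from the handle, y across, z up. Hub 46 x 46 mm, sides along x and y, from 12 to 50 mm above the underside; 22 mm bore through hub and plate. Plate 90 mm wide from x = -56 to +65 mm, a neck 28 mm wide on to x = -105 mm.
- plate_handle (a point): Red handle of the plate, an upright fin 36 mm long (x), 14 mm thick (y), 35 mm high, from 12 to 47 mm above the plate's underside, standing on the 28 mm wide neck. Point 85 mm from the bore's axis towards -x and 35 mm above the underside. Axes as for the plate.
- plate_pin_hole (a point): 12.5 mm round hole through the plate for the jig's pin, 42 mm from the bore's axis towards +x; point in the plate's underside. Axes as for the plate.
- dock: Wooden holder fixed to the bench, 120 (x) x 126 (y) x 76 mm high. Origin on the bench below the stored plate's bore; x points into the holder, z up. Floor 12 mm above the bench. The plate lies between side rails (1.5 mm play each side), under lips that keep it from being lifted and a roof (top 76 mm above the bench) that covers the hub. Closed at the back (+x).
- dock_mouth (a point): Open end of the holder, 48 mm from its origin towards -x, 18 mm above the bench; x into the holder. The plate's handle sticks out here. Two spring balls in the holder's sides snap into notches in the plate's edges: about 12 to 18 N along -x frees it within 6 mm, then it slides with about 5 N; it is clear of the holder once moved 115 mm.
- jig_seat (a point): Point on the spindle's axis at the turntable's top face, where the plate's underside must lie. Fixed to the base: x is where the pin would be if the turntable were not turned. Spindle 20 mm in diameter, 56 mm high over the table, its last 8 mm tapering to 8 mm. Brass pin 42 mm from the axis, 10 mm in diameter, 26 mm high, its last 6 mm tapering to 4 mm.
- jig_cheeks (a point): Where the middle between the two dark wooden cheeks would be if the turntable were not turned: 86 mm from the spindle's axis, opposite the pin, at the turntable's top face. Cheeks 36 mm long (radially), 44 mm high, with a gap of 40 mm between them for the plate's neck and handle; no room for fingers there. The plate first stands on the cheeks or the pin if its angle is wrong.
- jig: The drilling jig's fixed steel base, 150 x 150 x 8 mm, origin on the bench under the spindle's axis. The green turntable on it (200 x 110 x 10 mm, top face 18 mm above the bench) carries spindle, pin and cheeks. It is clamped, turned about the spindle by an unknown angle up to 0.25 rad either way from the base's axes: see or feel for it (turn the plate on the spindle until it drops).
- hammer: Bystander: hammer lying on the bench beyond the holder, leave alone. Origin under its middle; about 300 mm long.
- glue: Bystander: white glue bottle, 56 mm in diameter, 150 mm high, standing. Origin under its middle.
- plane: Bystander: wooden hand plane 200 x 60 x 95 mm, origin under its middle.
- gauge: Bystander: wooden marking gauge, 160 mm long, 70 mm high, lying on its fence; origin on the bench under its middle.
- mug: Bystander: blue mug, 76 mm in diameter, 90 mm high, standing. Origin under its middle.
- offcut: Bystander: offcut of wood 200 x 50 x 20 mm lying on the bench, origin under its middle.
- workbox: Bystander: plywood box 140 x 120 x 120 mm, origin under its middle.
Mind the look-alikes: they are no part of the job. What is shaped like the dock but orange is not meant.

How it is judged (in metres and radians):
On the way, in this order (a step that is already met when the one before it is completed fails the run):
1. the plate is pulled out of the holder, clear of its mouth (x of plate_hub in the frame of dock below -0.113 m), for 0.1 s.
2. the plate lies flat on the bench outside the holder, let go and still (height (world z) of plate_hub below 0.042 m and angle between plate_hub's own z axis and vertical below 0.06 rad and contact force between the fingers and plate below 0.1 N and linear speed of plate below 0.02 m/s), for 0.2 s.
3. the plate is held by its hub, lifted off the bench (height (world z) of plate_hub above 0.06 m and contact force between the fingers and plate above 2 N and distance between the grasp point and plate_hub below 0.045 m), for 0.1 s.
At the end, for the whole second after the job is handed in: The plate lies home on the jig: bore axis within 3 mm of the spindle's axis, underside within 2.5 mm of the board, flat within 0.04 rad, which needs the pin in its hole, handle on the cheeks' side, released and at rest (horizontal distance between plate_hub and jig_seat below 0.003 m and z of plate_hub in the frame of jig_seat between 0.03 and 0.0375 m and x of plate_handle in the frame of jig_seat below -0.07 m and angle between plate_hub's own z axis and vertical below 0.04 rad and linear speed of plate below 0.01 m/s and contact force between the fingers and plate below 0.1 N); the robot touches nothing.
It fails at once if a bystander was moved more than 30 mm (distance of any of hammer, glue, plane, gauge, mug, offcut, workbox from where it was at the start of the episode above 0.03 m).
It fails at once if the plate was tipped over (angle between plate_hub's own z axis and vertical above 0.7 rad).
It also fails if it takes over 64 s, if anything falls off the work surface, if the arm or the gripper's body presses on something with over 40 N, if the wrist force passes 120 N, or if a joint passes its speed limit or range.

## Working session

There is one attempt and no reset: what is moved stays moved. The work goes in short steps, Python scripts to look and compute and a shell command to move; the robot and the scene stay as the last step left them, time stands still between calls to the robot, and variables do not carry over. Pictures are saved under pics/ and viewed, and the job is handed in when it is done.

```bash
ls; mkdir -p pics; python3 - <<'E'
from cell import env
import cv2
print(env.state())
for n in ["scene","top","wrist"]:
    c=env.read_camera(n); cv2.imwrite(f"pics/{n}0.png",c["img"][:,:,::-1]); print(n,c["fx"],c["fy"],c["cx"],c["cy"],c["rvec"],c["tvec"])
E
```

```text
pics
{'t': 0.0, 'joints': array([ 1.15039874e+00,  4.91577808e-01,  1.55944424e+00,  9.82548619e-06,
        1.09167470e+00, -1.05604985e-01]), 'qvel': array([-0.00042813,  0.00190215,  0.00015525,  0.00238256, -0.00172423,
       -0.00099301]), 'tau': array([ 5.24803236e-04, -6.12646580e+01, -2.58162940e+01,  6.92342059e-02,
        4.83626628e-02, -9.22169784e-05]), 'eef_pos': array([193.48225009, 594.27076202, 404.15208314]), 'tcp_rot': array([-3.14049563e+00, -1.25046421e-04,  2.82679545e+00]), 'ft_force': array([-0.33040138, -0.15299093, -0.50258958]), 'moment': array([0.0045885 , 0.00351879, 0.02044142]), 'opening': 0.9990376820978984}
scene 555.1636521511924 555.1636521511924 318.3175383101064 240.9673523119875 [ 0.75037012  2.46757629 -1.23887225] [ 442.9613091  -149.55757516 1828.68815412]
top 520.7327755983251 520.7327755983251 318.8142959541915 243.208807534145 [ 2.12314193 -2.16117675  0.18070419] [  23.38008754  562.47524014 1175.42796311]
wrist 410.63367455913874 410.63367455913874 324.3010517455645 233.95834455811934 [-2.36344985 -1.71606914 -0.22331911] [-624.74334729  -29.10582981  391.60339416]
```

View pics/top0.png

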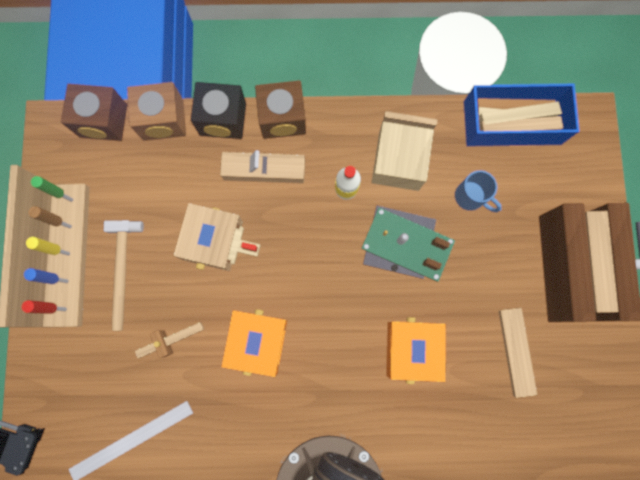

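View pics/scene0.png

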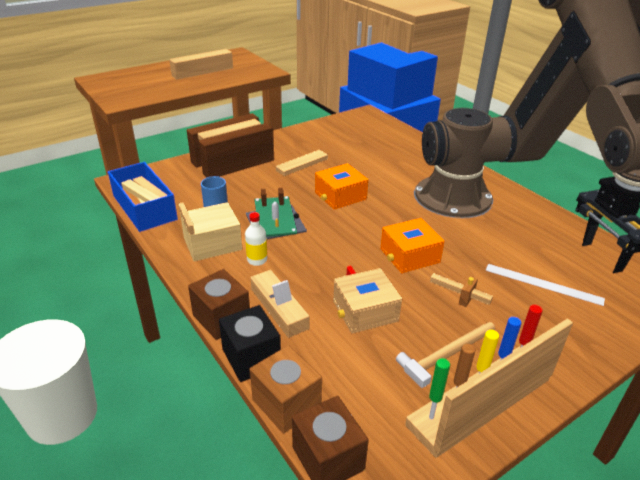

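View pics/wrist0.png

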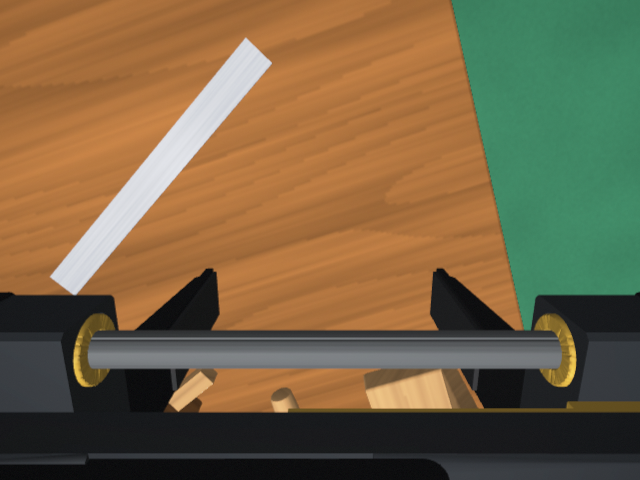

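Candidates for holder: wooden dock (207,237 top), orange look-alikes (254,343) and (418,351); the red fin at (248,247) sticks out of the wooden one, so I choose that. Red screwdriver at (40,308) is no part. I'll check in enlarged crops.

```bash
cat > h.py <<'E'
import numpy as np, cv2
from cell import env
def cam(n):
    c=env.read_camera(n); return c
def ray(c,u,v):
    R,_=cv2.Rodrigues(np.array(c["rvec"]));t=np.array(c["tvec"])
    d=R.T@np.array([(u-c["cx"])/c["fx"],(v-c["cy"])/c["fy"],1]); o=-R.T@t
    return o,d
def at(c,u,v,z):
    o,d=ray(c,u,v); return (o+d*(z-o[2])/d[2])
def proj(c,P):
    K=np.array([[c["fx"],0,c["cx"]],[0,c["fy"],c["cy"]],[0,0,1.]])
    return cv2.projectPoints(np.array(P,float).reshape(-1,1,3),np.array(c["rvec"]),np.array(c["tvec"]),K,None)[0].reshape(-1,2)
def crop(c,x0,y0,x1,y1,s,name):
    im=c["img"][y0:y1,x0:x1,::-1]; cv2.imwrite("pics/"+name,cv2.resize(im,None,fx=s,fy=s,interpolation=cv2.INTER_CUBIC))
E
python3 - <<'E'
from h import *
import pickle
c=cam("top"); pickle.dump(c,open("top.pkl","wb"))
crop(c,165,190,275,280,7,"dock1.png")
crop(c,350,195,470,285,6,"jig1.png")
s=cam("scene"); pickle.dump(s,open("scene.pkl","wb"))
crop(s,320,240,420,340,6,"sdock.png")
crop(s,235,170,325,250,7,"sjig.png")
E
```

```text
(no output)
```

View pics/dock1.png

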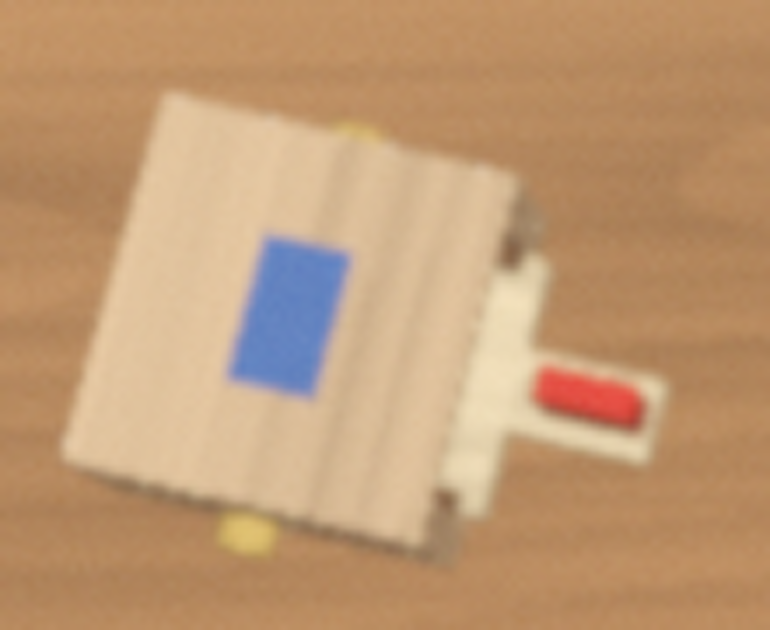

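View pics/jig1.png

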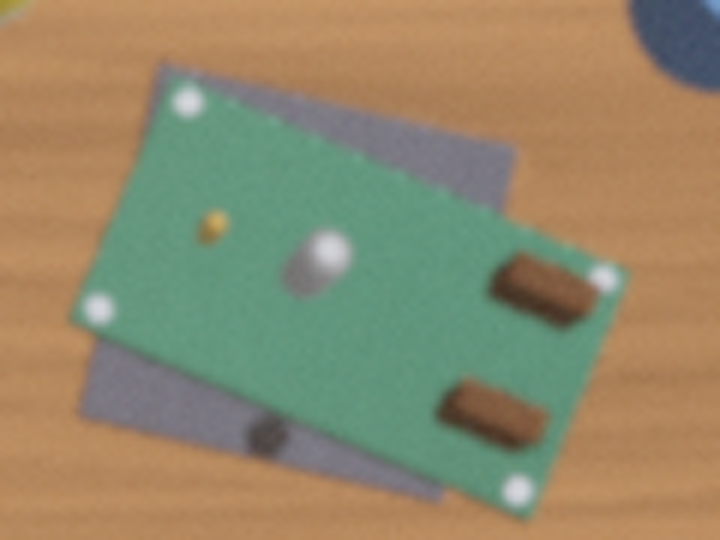

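View pics/sdock.png

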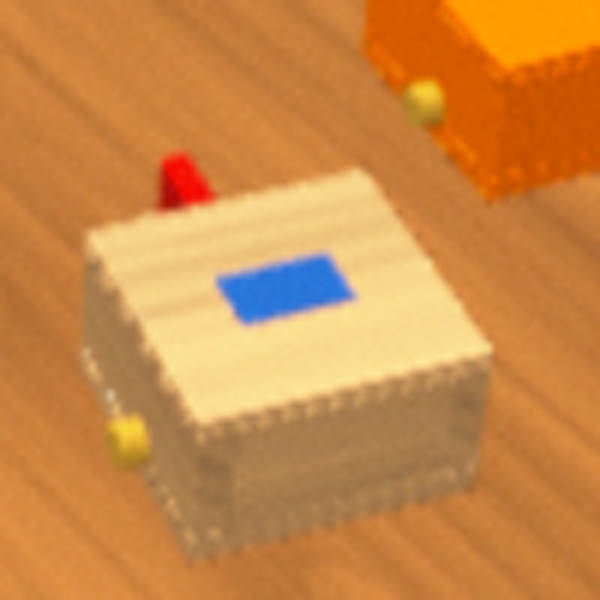

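View pics/sjig.png

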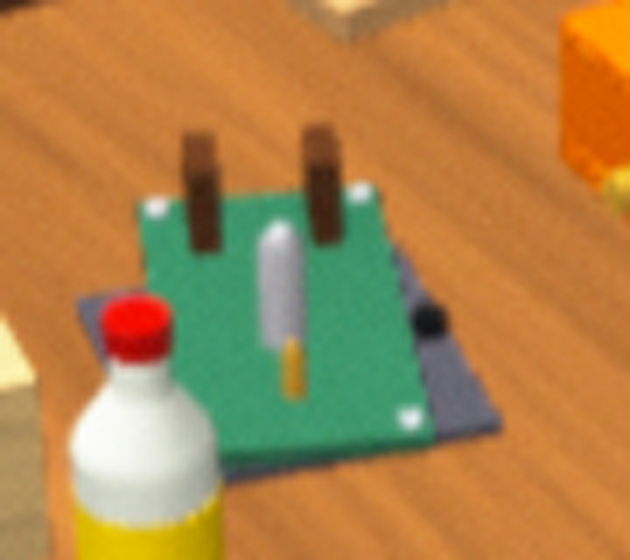

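```bash
python3 - <<'E'
from h import *
import pickle
c=pickle.load(open("top.pkl","rb")); s=pickle.load(open("scene.pkl","rb"))
D=lambda u,v,z: at(c,165+(u-3)/7,190+(v-3)/7,z)[:2]
J=lambda u,v,z: at(c,350+(u-2.5)/6,195+(v-2.5)/6,z)[:2]
p=[D(*q,76) for q in [(168,92),(520,178),(422,548),(65,458)]]
print("roof",np.round(p,1),[np.linalg.norm(p[i]-p[(i+1)%4]).round(1) for i in range(4)])
print("axis edges", [np.arctan2(*(a-b)[::-1]) for a,b in((p[0],p[1]),(p[3],p[2]))],np.arctan2(*(p[0]-p[3])[::-1])-np.pi/2,'centre',np.mean(p,0))
h=[D(538,384,59),D(642,410,59)];print("handle",h,np.linalg.norm(h[0]-h[1]),np.arctan2(*(h[0]-h[1])[::-1]),np.mean(h,0))
n=[D(668,380,24),D(648,465,24)];print("neckend",n,np.mean(n,0))
t=[J(*q,18) for q in [(165,75),(628,270),(527,518),(75,320)]]
print("table",np.round(t,1),[np.linalg.norm(t[i]-t[(i+1)%4]).round(1) for i in range(4)],np.mean(t,0))
print([np.arctan2(*(a-b)[::-1]) for a,b in((t[0],t[1]),(t[3],t[2]))])
b=[J(*q,8) for q in [(160,65),(515,148),(440,500),(80,415)]]
print("base",np.round(b,1),np.mean(b,0),[np.linalg.norm(b[i]-b[(i+1)%4]).round(1) for i in range(4)],[np.arctan2(*(x-y)[::-1]) for x,y in((b[0],b[1]),(b[3],b[2]))])
sp=J(332,248,74);pn=J(217,222,44);print("spindle",sp,"pin",pn,np.linalg.norm(sp-pn),np.arctan2(*(pn-sp)[::-1]))
ch=[J(550,280,62),J(500,408,62)];print("cheek tops",ch,np.mean(ch,0), np.arctan2(*(sp-np.mean(ch,0))[::-1]),np.linalg.norm(sp-np.mean(ch,0)))
# scene
print("scene spindle",at(s,235+277/7,170+226/7,74),"pin",at(s,235+292/7,170+345/7,44))
for n,(u,v) in dict(glue=(348,172),plane=(262,166),box=(404,150),mug=(478,188),hammer=(120,225),gauge=(168,341),or1=(254,343),or2=(418,351),glue_r=(348,172)).items(): print(n,at(c,u,v,50)[:2].round())
E
```

```text
roof [[657.6 312.5]
 [626.7 196.4]
 [505.  227.3]
 [536.3 343.2]] [np.float64(120.1), np.float64(125.6), np.float64(120.1), np.float64(125.1)]
axis edges [np.float64(1.3104684557519348), np.float64(1.3064523363970437)] -1.8190584011644042 centre [581.39555962 269.87043451]
handle [array([560.75089378, 192.53645266]), array([551.47032218, 158.20428366])] 35.56440407632925 1.3067889824957812 [556.11060798 175.37036816]
neckend [array([567.00780938, 153.26831441]), array([537.94273805, 160.05265868])] [552.47527371 156.66048655]
table [[ 653.4 -129.8]
 [ 570.4 -312.5]
 [ 471.7 -266.5]
 [ 553.9  -90.2]] [np.float64(200.7), np.float64(108.8), np.float64(194.5), np.float64(107.1)] [ 562.36293414 -199.76613574]
[np.float64(1.1441028853461446), np.float64(1.1343794077648761)]
base [[ 659.9 -129.2]
 [ 623.  -272.2]
 [ 480.3 -234.6]
 [ 517.   -92. ]] [ 570.06465229 -181.9854221 ] [np.float64(147.8), np.float64(147.6), np.float64(147.2), np.float64(147.7)] [np.float64(1.3181430772966523), np.float64(1.31940001150415)]
spindle [ 571.6786424  -184.19747124] pin [ 587.98063272 -144.81010534] 42.627684441418474 1.1783744634041906
cheek tops [array([ 559.78057019, -270.01089248]), array([ 510.41589987, -248.03695138])] [ 535.09823503 -259.02392193] 1.1160922926631351 83.28939864132386
scene spindle [ 570.80866222 -180.88193127   74.        ] pin [ 589.40362253 -139.07825364   44.        ]
glue [733. -59.]
plane [751. 146.]
box [ 786. -196.]
mug [ 689. -368.]
hammer [613. 478.]
gauge [344. 358.]
or1 [336. 164.]
or2 [ 311. -206.]
glue_r [733. -59.]
```

```bash
cat >> h.py <<'E'
from scipy.spatial.transform import Rotation as Ro
def go(p,yaw,pr=True):
    "tool units from present pose to TCP target p, pointing down with yaw"
    st=env.state(); R0=Ro.from_euler('xyz',st["tcp_rot"]); R1=Ro.from_euler('xyz',[np.pi,0,yaw])
    d=R0.inv().apply(np.array(p)-st["eef_pos"])/150; w=(R0.inv()*R1).as_rotvec()/(np.pi/4)
    print("t",st["t"].__round__(2),"pos",st["eef_pos"].round(1),"rot",st["tcp_rot"].round(3),"F",st["ft_force"].round(1),"op",round(st["opening"],3)); print("shift",d.round(3),"turn",w.round(3))
E
python3 -c "
from h import *
go([556,175.4,330],1.307)"
```

```text
t 0.25 pos [193.5 594.3 404.5] rot [-3.141 -0.     2.827] F [0.2 0.5 0.1] op 0.999
shift [-3.163 -1.907  0.497] turn [-1.000e-03  0.000e+00  1.935e+00]
```

```bash
python3 -m pendant '[{"x":-1,"y":-0.6,"z":0,"jaw":1},{"x":-1,"y":-0.6,"z":0,"jaw":1},{"x":-1,"y":-0.6,"z":0,"jaw":1},{"x":-1,"y":-0.6,"z":0,"jaw":1}]' && python3 -m pendant '[{"x":-1,"y":-0.6,"z":0,"jaw":1},{"x":-1,"y":-0.6,"z":0,"jaw":1},{"x":-1,"y":-0.6,"z":0,"jaw":1},{"x":-1,"y":-0.6,"z":0,"jaw":1}]' && python3 -m pendant '[{"x":-1,"y":-0.6,"z":0,"rz":0.97,"jaw":1},{"x":-1,"y":-0.6,"z":0,"rz":0.97,"jaw":1},{"x":-1,"y":-0.6,"z":0,"rz":0.97,"jaw":1},{"x":-1,"y":-0.6,"z":0,"rz":0.97,"jaw":1},{"x":-1,"y":-0.6,"z":0,"rz":0.97,"jaw":1},{"x":-1,"y":-0.6,"z":0,"rz":0.97,"jaw":1}]' && python3 -c "
from h import *
go([556,175.4,330],1.307)"
```

```text
invalid input
```

```bash
python3 -m pendant '[{"x":-0.99,"y":-0.6,"z":0.0,"rx":0.0,"ry":0.0,"rz":0.0,"jaw":1.0},{"x":-0.99,"y":-0.6,"z":0.0,"rx":0.0,"ry":0.0,"rz":0.0,"jaw":1.0},{"x":-0.99,"y":-0.6,"z":0.0,"rx":0.0,"ry":0.0,"rz":0.0,"jaw":1.0},{"x":-0.99,"y":-0.6,"z":0.0,"rx":0.0,"ry":0.0,"rz":0.0,"jaw":1.0}]' && python3 -c "
from h import *
go([556,175.4,330],1.307)"
```

```text
t: 0.75
eef_pos: [308.6, 460.8, 404.9]
tcp_rot: [-3.142, 0.0, 2.823]
ft_force: [-1.0, 0.3, 0.8]
opening: 0.996
t 0.75 pos [308.6 460.8 404.9] rot [-3.142  0.     2.823] F [-1.   0.3  0.8] op 0.996
shift [-2.162 -1.291  0.5  ] turn [0.   0.   1.93]
```

Works when all keys are given.

```bash
python3 -m pendant '[{"x":-0.95,"y":-0.6,"z":0.0,"rx":0,"ry":0,"rz":0.95,"jaw":1},{"x":-0.95,"y":-0.6,"z":0.0,"rx":0,"ry":0,"rz":0.95,"jaw":1},{"x":-0.95,"y":-0.6,"z":0.0,"rx":0,"ry":0,"rz":0.95,"jaw":1},{"x":-0.95,"y":-0.6,"z":0.0,"rx":0,"ry":0,"rz":0.95,"jaw":1},{"x":-0.95,"y":-0.6,"z":0.0,"rx":0,"ry":0,"rz":0.95,"jaw":1}]' && python3 -c "
from h import *
go([556,175.4,330],1.307)"
```

```text
t: 1.38
eef_pos: [414.4, 333.4, 404.7]
tcp_rot: [3.142, -0.0, 2.082]
ft_force: [-0.8, -0.1, -0.3]
opening: 1.001
t 1.38 pos [414.4 333.4 404.7] rot [ 3.142 -0.     2.082] F [-0.8 -0.1 -0.3] op 1.001
shift [-1.38   0.308  0.498] turn [-0.    -0.     0.986]
```

```bash
python3 -m pendant '[{"x":-0.95,"y":0.2,"z":0.2,"rx":0,"ry":0,"rz":0.986,"jaw":1},{"x":-0.95,"y":0.2,"z":0.2,"rx":0,"ry":0,"rz":0.986,"jaw":1},{"x":-0.95,"y":0.2,"z":0.2,"rx":0,"ry":0,"rz":0.986,"jaw":1},{"x":-0.95,"y":0.2,"z":0.2,"rx":0,"ry":0,"rz":0.986,"jaw":1},{"x":-0.95,"y":0.2,"z":0.2,"rx":0,"ry":0,"rz":0.986,"jaw":1},{"x":-0.95,"y":0.2,"z":0.2,"rx":0,"ry":0,"rz":0.986,"jaw":1}]' && python3 -c "
from h import *
go([556,175.4,330],1.307)"
```

```text
t: 2.12
eef_pos: [509.8, 224.1, 374.8]
tcp_rot: [3.142, -0.0, 1.313]
ft_force: [-0.4, -0.0, -0.1]
opening: 1.0
t 2.12 pos [509.8 224.1 374.8] rot [ 3.142 -0.     1.313] F [-0.4 -0.  -0.1] op 1.0
shift [-0.236  0.381  0.299] turn [ 0.    -0.     0.008]
```

```bash
python3 -m pendant '[{"x":-0.236,"y":0.381,"z":0.3,"rx":0,"ry":0,"rz":0.008,"jaw":1},{"x":-0.236,"y":0.381,"z":0.3,"rx":0,"ry":0,"rz":0.008,"jaw":1},{"x":-0.236,"y":0.381,"z":0.3,"rx":0,"ry":0,"rz":0.008,"jaw":1}]' && python3 -c "
from h import *
go([556,175.4,222],1.307)
c=cam('wrist');cv2.imwrite('pics/w1.png',c['img'][:,:,::-1])
print(proj(c,[[556.1,175.4,59],[560.8,192.5,59],[551.5,158.2,59]]))"
```

```text
t: 2.5
eef_pos: [556.3, 174.1, 329.2]
tcp_rot: [-3.14, 0.0, 1.301]
ft_force: [-0.1, -0.1, 0.7]
opening: 0.997
t 2.5 pos [556.3 174.1 329.2] rot [-3.14   0.     1.301] F [-0.1 -0.1  0.7] op 0.997
shift [ 0.008 -0.003  0.714] turn [-0.002  0.001 -0.007]
[[324.59028077 240.75926775]
 [324.55456142 213.42595698]
 [324.81512621 267.24386198]]
```

View pics/w1.png

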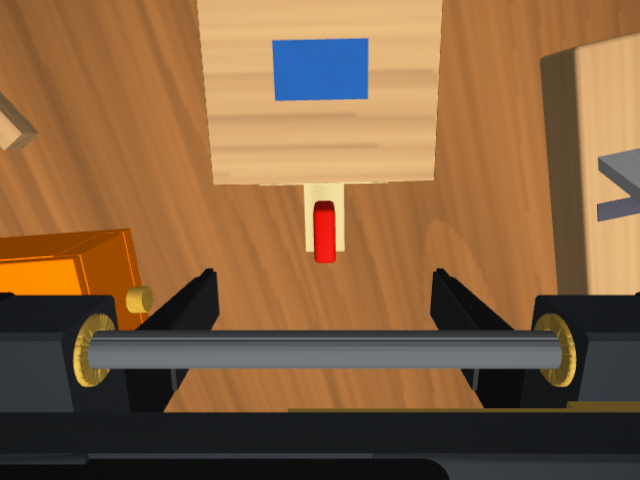

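The wrist picture shows the red fin at (324,232), midway between the fingers, in line with the holder, orange box at left (65,280) clear. Descend and grip.

```bash
python3 -m pendant '[{"x":0.008,"y":0,"z":0.35,"rx":0,"ry":0,"rz":-0.007,"jaw":1},{"x":0.008,"y":0,"z":0.6,"rx":0,"ry":0,"rz":-0.007,"jaw":1},{"x":0.008,"y":0,"z":0.714,"rx":0,"ry":0,"rz":-0.007,"jaw":1},{"x":0.008,"y":0,"z":0.714,"rx":0,"ry":0,"rz":-0.007,"jaw":1},{"x":0.008,"y":0,"z":0.714,"rx":0,"ry":0,"rz":-0.007,"jaw":0},{"x":0.008,"y":0,"z":0.714,"rx":0,"ry":0,"rz":-0.007,"jaw":0},{"x":0.008,"y":0,"z":0.714,"rx":0,"ry":0,"rz":-0.007,"jaw":0},{"x":0.008,"y":0,"z":0.714,"rx":0,"ry":0,"rz":-0.007,"jaw":0},{"x":0.008,"y":0,"z":0.714,"rx":0,"ry":0,"rz":-0.007,"jaw":0}]' && python3 -c "
from h import *
go([556-.261*40,175.4-.965*40,222],1.307)
c=cam('wrist');cv2.imwrite('pics/w2.png',c['img'][:,:,::-1])
print(env.state()['moment'])"
```

```text
t: 3.68
eef_pos: [556.5, 175.3, 222.7]
tcp_rot: [3.141, -0.0, 1.305]
ft_force: [-0.3, -0.6, -0.2]
opening: 0.528
t 3.67 pos [556.5 175.3 222.7] rot [ 3.141 -0.     1.305] F [-0.3 -0.6 -0.2] op 0.528
shift [-0.267 -0.003  0.005] turn [ 0.    -0.    -0.002]
[-0.09758987  0.13457357  0.00075393]
```

View pics/w2.png

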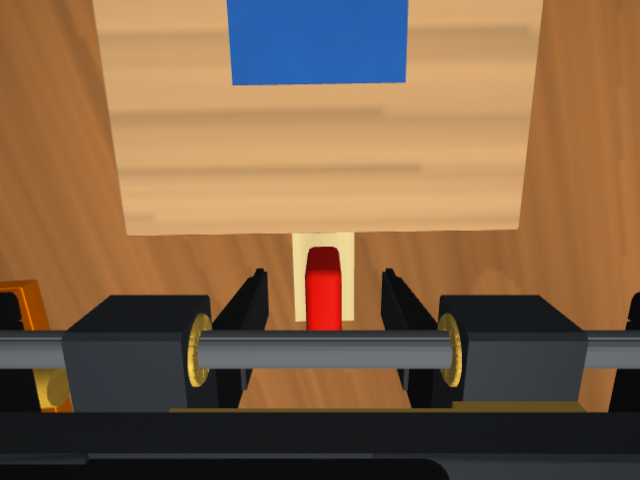

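Fingers still closing around the red fin (323,290); continue closing.

```bash
python3 -m pendant '[{"x":0,"y":0,"z":0,"rx":0,"ry":0,"rz":0,"jaw":0},{"x":0,"y":0,"z":0,"rx":0,"ry":0,"rz":0,"jaw":0},{"x":0,"y":0,"z":0,"rx":0,"ry":0,"rz":0,"jaw":0},{"x":0,"y":0,"z":0,"rx":0,"ry":0,"rz":0,"jaw":0},{"x":0,"y":0,"z":0,"rx":0,"ry":0,"rz":0,"jaw":0},{"x":0,"y":0,"z":0,"rx":0,"ry":0,"rz":0,"jaw":0},{"x":0,"y":0,"z":0,"rx":0,"ry":0,"rz":0,"jaw":0}]' && python3 -c "
from h import *
go([556-.261*40,175.4-.965*40,222],1.307)"
```

```text
t: 4.6
eef_pos: [556.3, 175.5, 222.6]
tcp_rot: [-3.141, -0.0, 1.306]
ft_force: [-2.4, 1.5, 0.5]
opening: 0.147
t 4.6 pos [556.3 175.5 222.6] rot [-3.141 -0.     1.306] F [-2.4  1.5  0.5] op 0.147
shift [-0.268 -0.002  0.004] turn [-0.    -0.    -0.002]
```

```bash
python3 -m pendant '[{"x":-0.015,"y":0,"z":0,"rx":0,"ry":0,"rz":0,"jaw":0},{"x":-0.03,"y":0,"z":0,"rx":0,"ry":0,"rz":0,"jaw":0},{"x":-0.045,"y":0,"z":0,"rx":0,"ry":0,"rz":0,"jaw":0},{"x":-0.06,"y":0,"z":0,"rx":0,"ry":0,"rz":0,"jaw":0},{"x":-0.08,"y":0,"z":0,"rx":0,"ry":0,"rz":0,"jaw":0},{"x":-0.1,"y":0,"z":0,"rx":0,"ry":0,"rz":0,"jaw":0}]' && python3 -c "
from h import *
go([556-.261*132,175.4-.965*132,222],1.307)
c=cam('wrist');cv2.imwrite('pics/w3.png',c['img'][:,:,::-1])"
```

```text
t: 5.35
eef_pos: [552.5, 160.9, 222.6]
tcp_rot: [3.141, -0.0, 1.306]
ft_force: [0.0, 4.7, -2.2]
opening: 0.145
t 5.35 pos [552.5 160.9 222.6] rot [ 3.141 -0.     1.306] F [ 0.   4.7 -2.2] op 0.145
shift [-0.78  -0.002  0.004] turn [ 0.    -0.    -0.002]
```

View pics/w3.png

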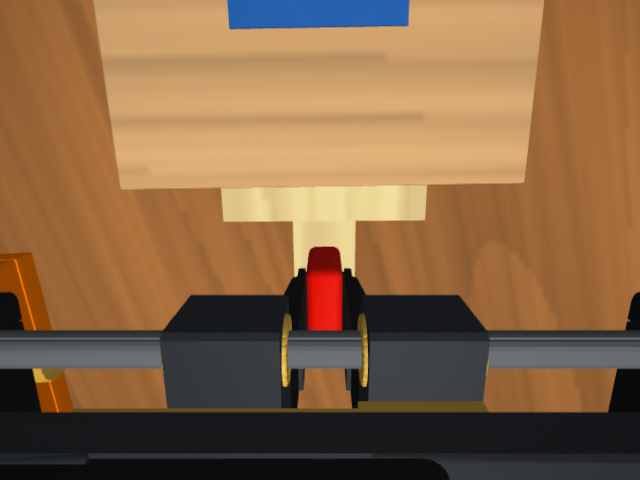

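Plate moves with the handle (plate edge now out at row 220). Keep pulling.

```bash
python3 -m pendant '[{"x":-0.1,"y":0,"z":0,"rx":0,"ry":0,"rz":0,"jaw":0},{"x":-0.2,"y":0,"z":0,"rx":0,"ry":0,"rz":0,"jaw":0},{"x":-0.3,"y":0,"z":0,"rx":0,"ry":0,"rz":0,"jaw":0},{"x":-0.4,"y":0,"z":0,"rx":0,"ry":0,"rz":0,"jaw":0},{"x":-0.5,"y":0,"z":0,"rx":0,"ry":0,"rz":0,"jaw":0},{"x":-0.6,"y":0,"z":0,"rx":0,"ry":0,"rz":0,"jaw":0},{"x":-0.7,"y":0,"z":0,"rx":0,"ry":0,"rz":0,"jaw":0},{"x":-0.8,"y":0,"z":0,"rx":0,"ry":0,"rz":0,"jaw":0},{"x":-0.85,"y":0,"z":0,"rx":0,"ry":0,"rz":0,"jaw":0},{"x":-0.85,"y":0,"z":0,"rx":0,"ry":0,"rz":0,"jaw":0}]' && python3 -c "
from h import *
go([556-.261*142,175.4-.965*142,211],1.307)
print(env.state()['moment'])
c=cam('wrist');cv2.imwrite('pics/w4.png',c['img'][:,:,::-1])
c=cam('top');crop(c,165,190,305,290,5,'t4.png')"
```

```text
t: 6.65
eef_pos: [519.0, 37.4, 222.6]
tcp_rot: [-3.142, -0.0, 1.305]
ft_force: [-0.4, -0.6, -3.4]
opening: 0.144
t 6.65 pos [519.   37.4 222.6] rot [-3.142 -0.     1.305] F [-0.4 -0.6 -3.4] op 0.144
shift [ 0.006 -0.002  0.078] turn [-0.    -0.    -0.003]
[-0.35943964  0.10859931 -0.00781253]
```

View pics/w4.png

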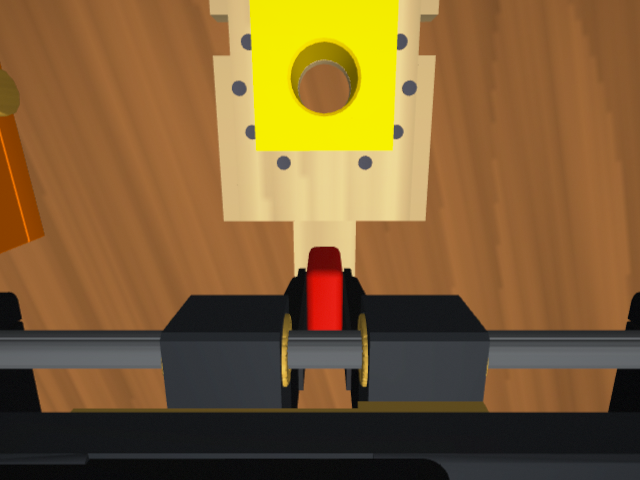

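View pics/t4.png

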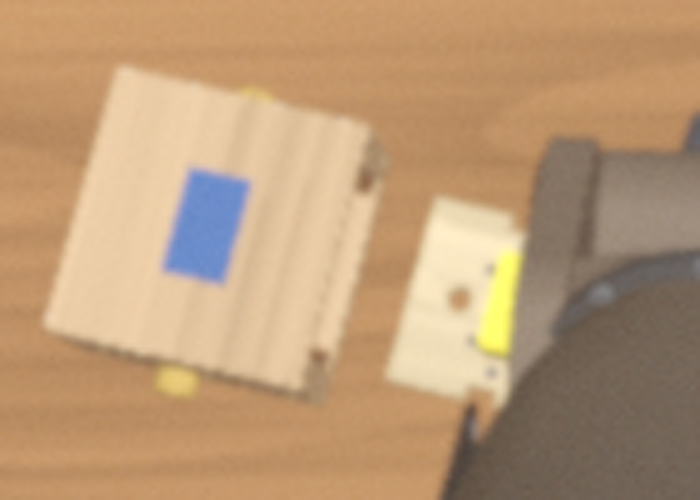

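Plate is clear of the holder, held level. Lower to the bench.

```bash
python3 -m pendant '[{"x":0,"y":0,"z":0.02,"rx":0,"ry":0,"rz":0,"jaw":0},{"x":0,"y":0,"z":0.04,"rx":0,"ry":0,"rz":0,"jaw":0},{"x":0,"y":0,"z":0.06,"rx":0,"ry":0,"rz":0,"jaw":0},{"x":0,"y":0,"z":0.075,"rx":0,"ry":0,"rz":0,"jaw":0},{"x":0,"y":0,"z":0.078,"rx":0,"ry":0,"rz":0,"jaw":0},{"x":0,"y":0,"z":0.078,"rx":0,"ry":0,"rz":0,"jaw":0}]' && python3 -c "
from h import *
go([556-.261*140,175.4-.965*140,211],1.307)
print(env.state()['moment'])"
```

```text
t: 7.5
eef_pos: [519.1, 37.8, 210.9]
tcp_rot: [-3.142, -0.0, 1.305]
ft_force: [-0.6, 1.0, -3.3]
opening: 0.145
t 7.5 pos [519.1  37.8 210.9] rot [-3.142 -0.     1.305] F [-0.6  1.  -3.3] op 0.145
shift [ 0.016 -0.002 -0.   ] turn [-0.    -0.    -0.002]
[-0.34042555  0.11915013 -0.00272224]
```

```bash
python3 -m pendant '[{"x":0,"y":0,"z":0.005,"rx":0,"ry":0,"rz":0,"jaw":0},{"x":0,"y":0,"z":0.01,"rx":0,"ry":0,"rz":0,"jaw":0},{"x":0,"y":0,"z":0.01,"rx":0,"ry":0,"rz":0,"jaw":0}]' && python3 -c "
from h import *
go([556-.261*140,175.4-.965*140,211],1.307)
print(env.state()['moment'])"
```

```text
t: 7.88
eef_pos: [519.0, 37.8, 210.6]
tcp_rot: [3.141, -0.0, 1.305]
ft_force: [-3.8, -0.7, 14.2]
opening: 0.143
t 7.88 pos [519.   37.8 210.6] rot [ 3.141 -0.     1.305] F [-3.8 -0.7 14.2] op 0.143
shift [ 0.017 -0.001 -0.003] turn [ 0.001 -0.    -0.002]
[-0.12656162  0.85389881  0.08055245]
```

On the bench (14 N). Release.

```bash
python3 -m pendant '[{"x":0,"y":0,"z":-0.005,"rx":0,"ry":0,"rz":0,"jaw":0},{"x":0,"y":0,"z":-0.005,"rx":0,"ry":0,"rz":0,"jaw":1},{"x":0,"y":0,"z":-0.005,"rx":0,"ry":0,"rz":0,"jaw":1},{"x":0,"y":0,"z":-0.005,"rx":0,"ry":0,"rz":0,"jaw":1},{"x":0,"y":0,"z":-0.005,"rx":0,"ry":0,"rz":0,"jaw":1},{"x":0,"y":0,"z":-0.005,"rx":0,"ry":0,"rz":0,"jaw":1},{"x":0,"y":0,"z":-0.005,"rx":0,"ry":0,"rz":0,"jaw":1},{"x":0,"y":0,"z":-0.3,"rx":0,"ry":0,"rz":0,"jaw":1},{"x":0,"y":0,"z":-0.72,"rx":0,"ry":0,"rz":0,"jaw":1},{"x":0,"y":0,"z":-0.72,"rx":0,"ry":0,"rz":0,"jaw":1}]' && python3 -c "
from h import *
go([519+.261*85,37.8+.965*85,340],1.307)
c=cam('wrist');cv2.imwrite('pics/w5.png',c['img'][:,:,::-1])"
```

```text
t: 9.12
eef_pos: [519.4, 37.9, 321.3]
tcp_rot: [3.134, -0.002, 1.306]
ft_force: [-0.2, 0.6, -1.4]
opening: 0.985
t 9.12 pos [519.4  37.9 321.3] rot [ 3.134e+00 -2.000e-03  1.306e+00] F [-0.2  0.6 -1.4] op 0.985
shift [ 0.565 -0.002 -0.124] turn [ 0.009 -0.002 -0.002]
```

View pics/w5.png

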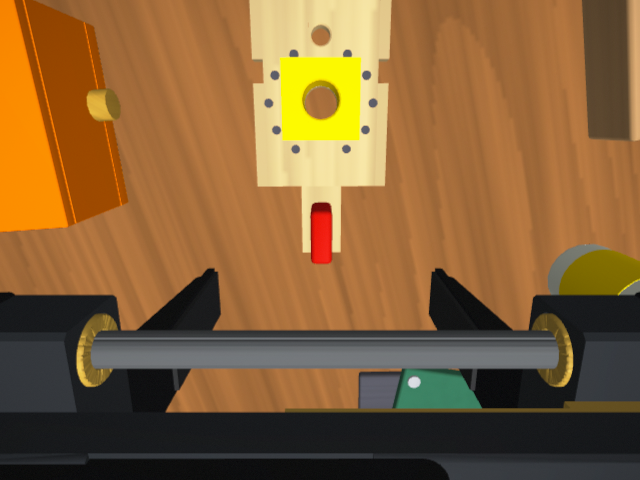

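Plate lies flat, let go; bore at (321,100), red fin at (321,232).

```bash
python3 -c "
from h import *
c=cam('wrist')
cv2.imwrite('pics/w5b.png',c['img'][:,:,::-1])
print(at(c,321,100,50),at(c,321,36,12),at(c,321,205,47))
print(519+.261*85,37.8+.965*85)
go([519+.261*85,37.8+.965*85,330],1.307)"
```

```text
[540.5877506  121.79094065  50.        ] [551.30803758 161.55244116  12.        ] [524.08960009  61.65178553  47.        ]
541.185 119.82499999999999
t 9.22 pos [518.8  37.8 317.8] rot [ 3.14  -0.     1.306] F [-0.6  0.6 -0.5] op 0.997
shift [ 0.567  0.001 -0.081] turn [ 0.001 -0.    -0.002]
```

```bash
python3 -m pendant '[{"x":0.3,"y":0.003,"z":0,"rx":0,"ry":0,"rz":0,"jaw":1},{"x":0.569,"y":0.003,"z":0.0,"rx":0,"ry":0,"rz":0,"jaw":1},{"x":0.569,"y":0.003,"z":0.2,"rx":0,"ry":0,"rz":0,"jaw":1},{"x":0.569,"y":0.003,"z":0.5,"rx":0,"ry":0,"rz":0,"jaw":1},{"x":0.569,"y":0.003,"z":0.7,"rx":0,"ry":0,"rz":0,"jaw":1},{"x":0.569,"y":0.003,"z":0.735,"rx":0,"ry":0,"rz":0,"jaw":1},{"x":0.569,"y":0.003,"z":0.735,"rx":0,"ry":0,"rz":0,"jaw":1}]' && python3 -c "
from h import *
go([540.9,120.8,207],1.307)
c=cam('wrist');cv2.imwrite('pics/w6.png',c['img'][:,:,::-1])
print(proj(c,[[540.9,120.8,50]]))"
```

```text
t: 10.1
eef_pos: [541.9, 120.1, 206.9]
tcp_rot: [-3.14, 0.0, 1.305]
ft_force: [-0.0, -0.7, 0.7]
opening: 1.0
t 10.1 pos [541.9 120.1 206.9] rot [-3.14   0.     1.305] F [-0.  -0.7  0.7] op 1.0
shift [ 0.003 -0.008 -0.001] turn [-0.001  0.    -0.002]
[[322.27439936 327.68188325]]
```

View pics/w6.png

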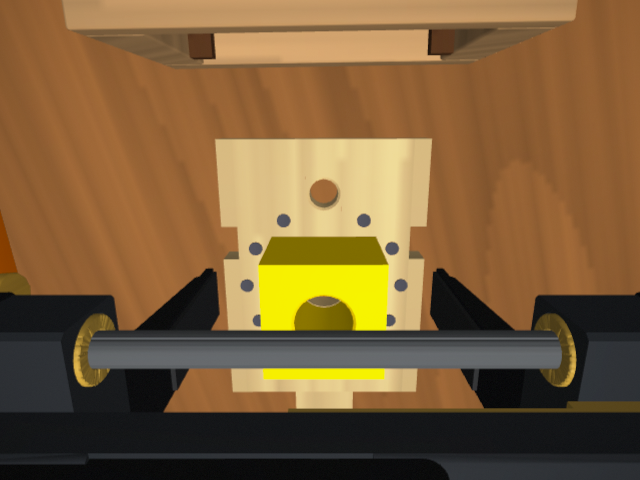

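Hub is between the fingers, bore at (324,326), prediction (322,328). Close.

```bash
python3 -m pendant '[{"x":0.003,"y":-0.005,"z":0,"rx":0,"ry":0,"rz":0,"jaw":0},{"x":0.003,"y":-0.005,"z":0,"rx":0,"ry":0,"rz":0,"jaw":0},{"x":0.003,"y":-0.005,"z":0,"rx":0,"ry":0,"rz":0,"jaw":0},{"x":0.003,"y":-0.005,"z":0,"rx":0,"ry":0,"rz":0,"jaw":0},{"x":0.003,"y":-0.005,"z":0,"rx":0,"ry":0,"rz":0,"jaw":0},{"x":0.003,"y":-0.005,"z":0,"rx":0,"ry":0,"rz":0,"jaw":0},{"x":0.003,"y":-0.005,"z":0,"rx":0,"ry":0,"rz":0,"jaw":0},{"x":0.003,"y":-0.005,"z":0,"rx":0,"ry":0,"rz":0,"jaw":0}]' && python3 -m pendant '[{"x":0,"y":0,"z":-0.1,"rx":0,"ry":0,"rz":0,"jaw":0},{"x":0,"y":0,"z":-0.25,"rx":0,"ry":0,"rz":0,"jaw":0},{"x":0,"y":0,"z":-0.5,"rx":0,"ry":0,"rz":0,"jaw":0},{"x":0,"y":0,"z":-0.8,"rx":0,"ry":0,"rz":0,"jaw":0},{"x":0,"y":0,"z":-0.8,"rx":0,"ry":0,"rz":0,"jaw":0}]' && python3 -c "
from h import *
go([571.5,-183,325],1.16)
print(env.state()['moment'])
c=cam('wrist');cv2.imwrite('pics/w7.png',c['img'][:,:,::-1])
import pickle;pickle.dump(c,open('w7.pkl','wb'))
p=env.state()['eef_pos']-[0,0,171];print(proj(c,[p+[0,0,15]]),p)"
```

```text
t: 11.15
eef_pos: [541.3, 120.7, 207.2]
tcp_rot: [3.142, -0.0, 1.306]
ft_force: [-0.1, 0.6, 0.6]
opening: 0.483
t: 11.78
eef_pos: [541.3, 120.8, 330.7]
tcp_rot: [3.136, -0.002, 1.306]
ft_force: [-0.5, 0.5, -3.6]
opening: 0.481
t 11.78 pos [541.3 120.8 330.7] rot [ 3.136e+00 -2.000e-03  1.306e+00] F [-0.5  0.5 -3.6] op 0.481
shift [-1.902  0.725  0.038] turn [ 0.007 -0.003  0.185]
[-0.04272519 -0.02336665 -0.01874825]
[[321.74022541 328.57230409]] [540.95164624 120.73364264 157.66945071]
```

View pics/w7.png

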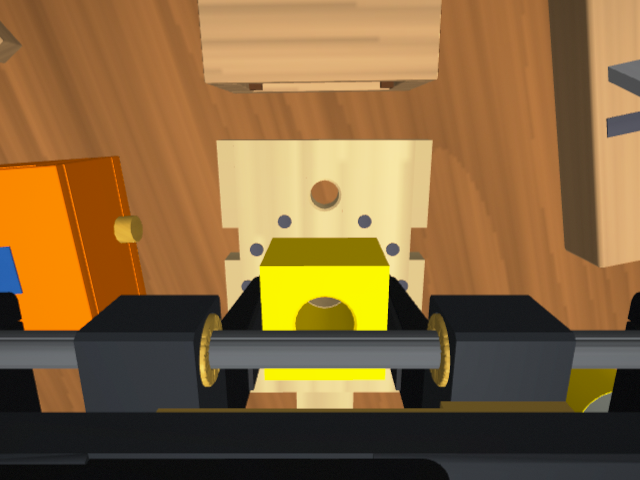

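Held level at hub. Next fly past the jig so the wrist camera (looking ahead along tool x) can measure it.

```bash
python3 -m pendant '[{"x":-0.95,"y":0.36,"z":-0.1,"rx":0,"ry":0,"rz":0.2,"jaw":0},{"x":-0.95,"y":0.36,"z":-0.1,"rx":0,"ry":0,"rz":0.2,"jaw":0},{"x":-0.95,"y":0.36,"z":-0.1,"rx":0,"ry":0,"rz":0.2,"jaw":0},{"x":-0.95,"y":0.36,"z":-0.1,"rx":0,"ry":0,"rz":0.2,"jaw":0}]' && python3 -m pendant '[{"x":-0.95,"y":0.1,"z":0,"rx":0,"ry":0,"rz":0,"jaw":0},{"x":-0.95,"y":0.1,"z":0,"rx":0,"ry":0,"rz":0,"jaw":0},{"x":-0.95,"y":0.1,"z":0,"rx":0,"ry":0,"rz":0,"jaw":0},{"x":-0.95,"y":0.1,"z":0,"rx":0,"ry":0,"rz":0,"jaw":0}]' && python3 -c "
from h import *
go([511,-320,345],1.15)"
```

```text
t: 12.32
eef_pos: [555.9, -32.8, 340.9]
tcp_rot: [-3.14, 0.001, 1.145]
ft_force: [-0.1, 0.2, -3.3]
opening: 0.486
t: 12.82
eef_pos: [511.0, -167.2, 341.4]
tcp_rot: [-3.14, -0.0, 1.147]
ft_force: [-0.5, 0.8, -4.1]
opening: 0.481
t 12.82 pos [ 511.  -167.2  341.4] rot [-3.14  -0.     1.147] F [-0.5  0.8 -4.1] op 0.481
shift [-0.928  0.419 -0.025] turn [-0.002 -0.    -0.004]
```

```bash
python3 -m pendant '[{"x":-0.928,"y":0.42,"z":-0.1,"rx":0,"ry":0,"rz":0,"jaw":0},{"x":-0.928,"y":0.42,"z":-0.1,"rx":0,"ry":0,"rz":0,"jaw":0},{"x":-0.928,"y":0.42,"z":-0.1,"rx":0,"ry":0,"rz":0,"jaw":0},{"x":-0.928,"y":0.42,"z":-0.1,"rx":0,"ry":0,"rz":0,"jaw":0},{"x":-0.928,"y":0.42,"z":-0.1,"rx":0,"ry":0,"rz":0,"jaw":0}]' && python3 -c "
from h import *
go([570.8,-182.5,345],1.15)
c=cam('wrist');cv2.imwrite('pics/w8.png',c['img'][:,:,::-1])
t=cam('top');crop(t,350,195,470,285,6,'t8.png')
import pickle;pickle.dump(c,open('w8.pkl','wb'))"
```

```text
t: 13.45
eef_pos: [512.2, -318.1, 356.6]
tcp_rot: [-3.14, -0.001, 1.15]
ft_force: [-1.2, -0.5, -3.7]
opening: 0.484
t 13.45 pos [ 512.2 -318.1  356.6] rot [-3.14e+00 -1.00e-03  1.15e+00] F [-1.2 -0.5 -3.7] op 0.484
shift [ 0.985 -0.013  0.078] turn [-0.002 -0.001 -0.   ]
```

View pics/w8.png

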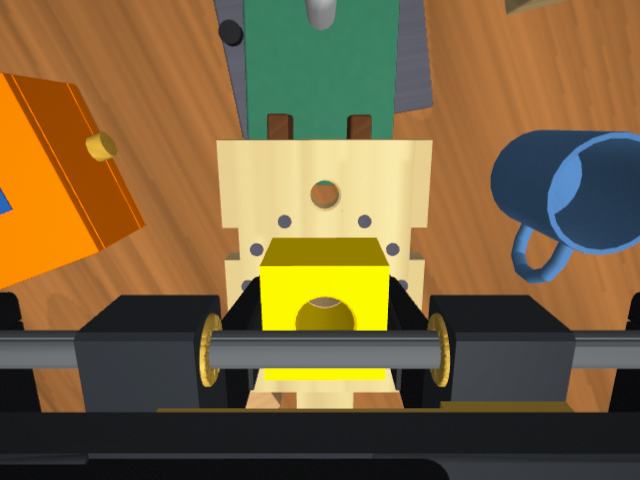

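Table edges run symmetrically at columns ~244/399, spindle base near (320,25), cheeks at (280,127),(359,127). Compute the angle.

```bash
python3 -c "
from h import *
import pickle
c=pickle.load(open('w8.pkl','rb'));crop(c,200,0,440,145,3.3,'w8c.png')
f=lambda u,v,z:at(c,u,v,z)[:2]
a=f(243.5,2,18),f(247,136,18);b=f(399,2,18),f(393,136,18)
for q in(a,b):print(q,np.arctan2(*(q[0]-q[1])[::-1]))
m=[(a[i]+b[i])/2 for i in(0,1)];print(np.arctan2(*(m[0]-m[1])[::-1]))
x=np.array([np.cos(1.15),np.sin(1.15)]);y=np.array([-x[1],x[0]])
for n,p in(('mid0',m[0]),('mid1',m[1]),('spindlecentre',np.array([570.8,-182.5])),('cheekmid',(f(279.5,115,62)+f(359.5,115,62))/2)):print(n,p,'lateral',p@y,'along',p@x)
print(proj(c,[[570.8,-182.5,18],[570.8,-182.5,40]]))"
```

```text
(array([ 523.45071718, -152.84366081]), array([ 484.36877398, -235.18828159])) 1.1276626482968026
(array([ 622.57272823, -197.30969329]), array([ 585.11759247, -280.31845255])) 1.1469290776728223
1.137291599769031
mid0 [ 573.0117227  -175.07667705] lateral -594.5410615978102 along 74.26441461051307
mid1 [ 534.74318323 -257.75336707] lateral -593.3833082456298 along -16.832104496576157
spindlecentre [ 570.8 -182.5] lateral -595.554615062064 along 66.58521215913193
cheekmid [ 540.85884746 -244.73751237] lateral -593.64865284874 along -2.4535296380037708
[[322.69118935  14.13957395]
 [322.49922013   5.43210539]]
```

View pics/w8c.png

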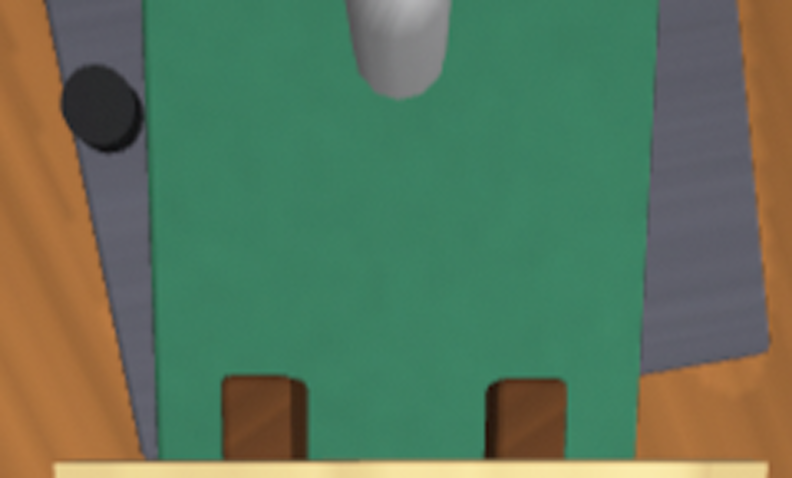

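```bash
python3 -c "
from h import *
go([569.7,-183,315],1.138)"; python3 -m pendant '[{"x":0.3,"y":0,"z":0.0,"rx":0,"ry":0,"rz":0.015,"jaw":0},{"x":0.7,"y":-0.005,"z":0.1,"rx":0,"ry":0,"rz":0.015,"jaw":0},{"x":0.98,"y":-0.007,"z":0.2,"rx":0,"ry":0,"rz":0.015,"jaw":0},{"x":0.98,"y":-0.007,"z":0.27,"rx":0,"ry":0,"rz":0.015,"jaw":0},{"x":0.98,"y":-0.007,"z":0.27,"rx":0,"ry":0,"rz":0.015,"jaw":0}]'; python3 -c "
from h import *
go([569.7,-183,290],1.138)
c=cam('wrist');cv2.imwrite('pics/w9.png',c['img'][:,:,::-1])"
```

```text
t 13.55 pos [ 512.2 -318.2  356.9] rot [-3.141 -0.     1.15 ] F [-0.  -0.2 -3.3] op 0.484
shift [ 0.979 -0.018  0.28 ] turn [-0.001 -0.001  0.016]
t: 14.18
eef_pos: [571.0, -184.6, 316.1]
tcp_rot: [-3.14, 0.0, 1.138]
ft_force: [-0.6, -0.3, -3.6]
opening: 0.482
t 14.18 pos [ 571.  -184.6  316.1] rot [-3.14   0.     1.138] F [-0.6 -0.3 -3.6] op 0.482
shift [ 0.006 -0.012  0.174] turn [-0.002  0.     0.   ]
```

View pics/w9.png

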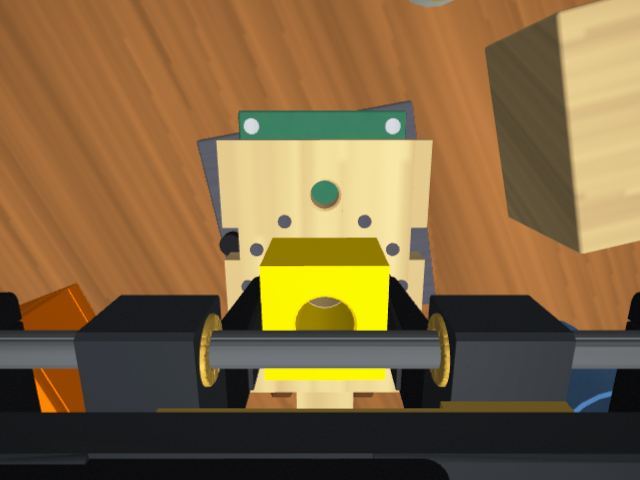

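Plate and table aligned (table screws at (251,126),(393,126), centre 322 vs plate 324). Descend slowly.

```bash
python3 -m pendant '[{"x":0.006,"y":-0.01,"z":0.1,"rx":0,"ry":0,"rz":0,"jaw":0},{"x":0.006,"y":-0.01,"z":0.17,"rx":0,"ry":0,"rz":0,"jaw":0},{"x":0.006,"y":-0.01,"z":0.2,"rx":0,"ry":0,"rz":0,"jaw":0},{"x":0.006,"y":-0.01,"z":0.23,"rx":0,"ry":0,"rz":0,"jaw":0},{"x":0.006,"y":-0.01,"z":0.26,"rx":0,"ry":0,"rz":0,"jaw":0},{"x":0.006,"y":-0.01,"z":0.28,"rx":0,"ry":0,"rz":0,"jaw":0}]'; python3 -c "
from h import *
go([569.7,-183,260],1.138)
print(env.state()['moment'])
c=cam('wrist');crop(c,200,80,440,400,2,'w10.png')"
```

```text
t: 14.98
eef_pos: [570.0, -183.9, 274.5]
tcp_rot: [3.142, -0.0, 1.137]
ft_force: [0.1, -0.3, -3.6]
opening: 0.485
t 14.97 pos [ 570.  -183.9  274.5] rot [ 3.142 -0.     1.137] F [ 0.1 -0.3 -3.6] op 0.485
shift [ 0.005 -0.004  0.096] turn [ 0.    -0.    -0.002]
[-0.01333434  0.10422664 -0.00417228]
```

View pics/w10.png

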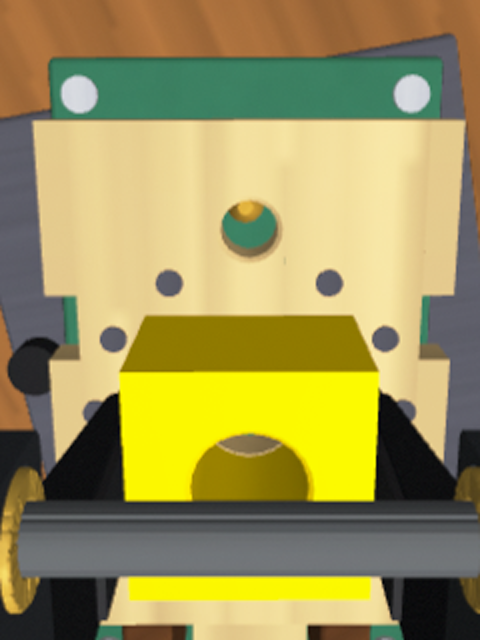

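Spindle entered without contact; the pin is visible in the hole. Continue down.

```bash
python3 -m pendant '[{"x":0,"y":0,"z":0.02,"rx":0,"ry":0,"rz":0,"jaw":0},{"x":0,"y":0,"z":0.04,"rx":0,"ry":0,"rz":0,"jaw":0},{"x":0,"y":0,"z":0.06,"rx":0,"ry":0,"rz":0,"jaw":0},{"x":0,"y":0,"z":0.08,"rx":0,"ry":0,"rz":0,"jaw":0}]'; python3 -c "
from h import *
go([569.7,-183,250],1.138)
print(env.state()['moment'])
c=cam('wrist');crop(c,200,80,440,400,2,'w11.png')"
```

```text
t: 15.52
eef_pos: [570.0, -183.9, 262.5]
tcp_rot: [-3.142, -0.0, 1.137]
ft_force: [0.1, -0.3, -3.6]
opening: 0.485
t 15.53 pos [ 570.  -183.9  262.5] rot [-3.142 -0.     1.137] F [ 0.1 -0.3 -3.6] op 0.485
shift [ 0.005 -0.004  0.083] turn [-0.    -0.    -0.002]
[-0.0613276   0.16876544 -0.0074279 ]
```

View pics/w11.png

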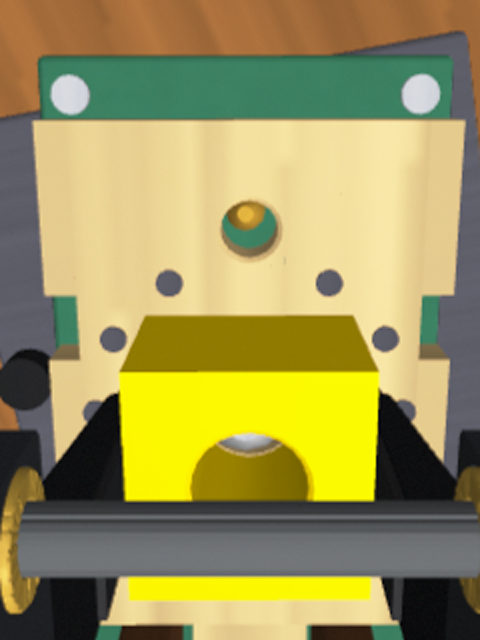

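```bash
python3 -m pendant '[{"x":0,"y":0,"z":0.02,"rx":0,"ry":0,"rz":0,"jaw":0},{"x":0,"y":0,"z":0.04,"rx":0,"ry":0,"rz":0,"jaw":0},{"x":0,"y":0,"z":0.06,"rx":0,"ry":0,"rz":0,"jaw":0},{"x":0,"y":0,"z":0.08,"rx":0,"ry":0,"rz":0,"jaw":0},{"x":0,"y":0,"z":0.1,"rx":0,"ry":0,"rz":0,"jaw":0},{"x":0,"y":0,"z":0.12,"rx":0,"ry":0,"rz":0,"jaw":0}]'; python3 -c "
from h import *
go([569.7,-183,225],1.138)
print(env.state()['moment'])
c=cam('wrist');crop(c,200,80,440,400,2,'w12.png')"
```

```text
t: 16.32
eef_pos: [570.0, -183.9, 244.5]
tcp_rot: [3.142, -0.0, 1.137]
ft_force: [-0.1, -1.0, -2.1]
opening: 0.483
t 16.32 pos [ 570.  -183.9  244.5] rot [ 3.142 -0.     1.137] F [-0.1 -1.  -2.1] op 0.483
shift [ 0.004 -0.004  0.13 ] turn [ 0.    -0.    -0.002]
[-0.01055796  0.20705305  0.00289333]
```

View pics/w12.png

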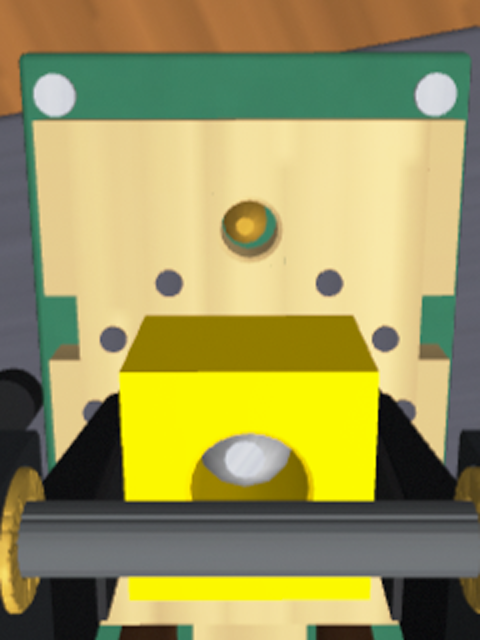

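Pin and spindle tip sit ~1 mm left of their holes; shift slightly left (tool −y) and go on.

```bash
python3 -m pendant '[{"x":0,"y":-0.006,"z":0,"rx":0,"ry":0,"rz":0,"jaw":0},{"x":0,"y":-0.006,"z":0.02,"rx":0,"ry":0,"rz":0,"jaw":0},{"x":0,"y":-0.006,"z":0.04,"rx":0,"ry":0,"rz":0,"jaw":0},{"x":0,"y":-0.006,"z":0.06,"rx":0,"ry":0,"rz":0,"jaw":0},{"x":0,"y":-0.006,"z":0.07,"rx":0,"ry":0,"rz":0,"jaw":0}]'; python3 -c "
from h import *
go([569.7,-183,225],1.138)
print(env.state()['moment'])
c=cam('wrist');crop(c,200,80,440,400,2,'w13.png')"
```

```text
t: 17.0
eef_pos: [569.2, -183.5, 233.9]
tcp_rot: [-3.141, -0.0, 1.137]
ft_force: [-0.7, -0.2, -3.5]
opening: 0.481
t 17.0 pos [ 569.2 -183.5  233.9] rot [-3.141 -0.     1.137] F [-0.7 -0.2 -3.5] op 0.481
shift [0.005 0.002 0.059] turn [-0.    -0.    -0.002]
[-0.10393016  0.06701487  0.02406507]
```

View pics/w13.png

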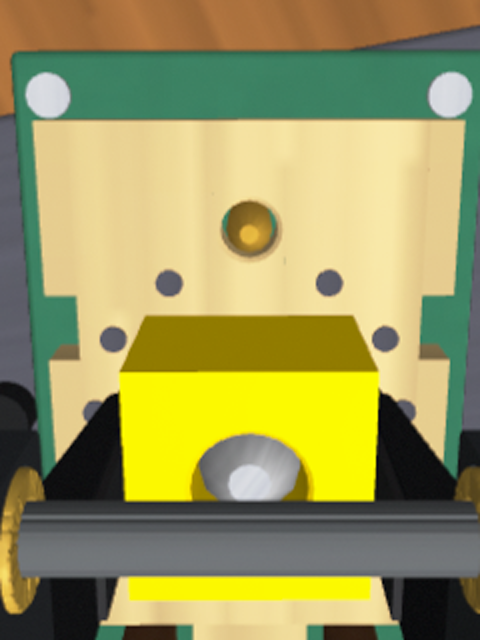

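Pin is centred in its hole, no contact force; final 9 mm.

```bash
python3 -m pendant '[{"x":0,"y":0,"z":0.015,"rx":0,"ry":0,"rz":0,"jaw":0},{"x":0,"y":0,"z":0.03,"rx":0,"ry":0,"rz":0,"jaw":0},{"x":0,"y":0,"z":0.045,"rx":0,"ry":0,"rz":0,"jaw":0},{"x":0,"y":0,"z":0.055,"rx":0,"ry":0,"rz":0,"jaw":0},{"x":0,"y":0,"z":0.06,"rx":0,"ry":0,"rz":0,"jaw":0}]'; python3 -c "
from h import *
go([569.7,-183,225],1.138)
print(env.state()['moment'])"
```

```text
t: 17.68
eef_pos: [569.2, -183.5, 225.2]
tcp_rot: [-3.141, -0.0, 1.137]
ft_force: [-3.0, 1.1, 3.8]
opening: 0.484
t 17.68 pos [ 569.2 -183.5  225.2] rot [-3.141 -0.     1.137] F [-3.   1.1  3.8] op 0.484
shift [0.005 0.002 0.001] turn [-0.    -0.    -0.002]
[ 0.02190418  0.46803425 -0.01652745]
```

Contact just at the expected seat height (225). Release and rise.

```bash
python3 -m pendant '[{"x":0,"y":0,"z":0.003,"rx":0,"ry":0,"rz":0,"jaw":0},{"x":0,"y":0,"z":0,"rx":0,"ry":0,"rz":0,"jaw":1},{"x":0,"y":0,"z":0,"rx":0,"ry":0,"rz":0,"jaw":1},{"x":0,"y":0,"z":0,"rx":0,"ry":0,"rz":0,"jaw":1},{"x":0,"y":0,"z":0,"rx":0,"ry":0,"rz":0,"jaw":1},{"x":0,"y":0,"z":0,"rx":0,"ry":0,"rz":0,"jaw":1},{"x":0,"y":0,"z":-0.2,"rx":0,"ry":0,"rz":0,"jaw":1},{"x":0,"y":0,"z":-0.6,"rx":0,"ry":0,"rz":0,"jaw":1},{"x":0,"y":0,"z":-0.98,"rx":0,"ry":0,"rz":0,"jaw":1},{"x":0,"y":0,"z":-0.98,"rx":0,"ry":0,"rz":0,"jaw":1}]'; python3 -m pendant '[{"x":-0.9,"y":0,"z":0,"rx":0,"ry":0,"rz":0,"jaw":1},{"x":-0.9,"y":0,"z":0,"rx":0,"ry":0,"rz":0,"jaw":1},{"x":-0.9,"y":0,"z":0,"rx":0,"ry":0,"rz":0,"jaw":1},{"x":-0.9,"y":0,"z":0,"rx":0,"ry":0,"rz":0,"jaw":1},{"x":-0.9,"y":0,"z":0,"rx":0,"ry":0,"rz":0,"jaw":1}]';python3 -c "
from h import *
go([569.7,-183,225],1.138)
c=cam('wrist');cv2.imwrite('pics/w14.png',c['img'][:,:,::-1])
print(at(c,0,0,68))
s=cam('scene');crop(s,235,150,325,250,6,'s14.png')
t=cam('top');cv2.imwrite('pics/t14.png',t['img'][:,:,::-1])"
```

```text
t: 18.92
eef_pos: [569.4, -183.5, 376.5]
tcp_rot: [3.134, -0.0, 1.137]
ft_force: [0.1, 0.2, -0.1]
opening: 0.999
t: 19.55
eef_pos: [512.9, -305.0, 371.7]
tcp_rot: [-3.141, -0.0, 1.138]
ft_force: [0.5, 0.8, -0.6]
opening: 1.0
t 19.55 pos [ 512.9 -305.   371.7] rot [-3.141 -0.     1.138] F [ 0.5  0.8 -0.6] op 1.0
shift [0.897 0.003 0.979] turn [-0.001 -0.001 -0.   ]
[391.19866806 -86.14581115  68.        ]
```

View pics/w14.png

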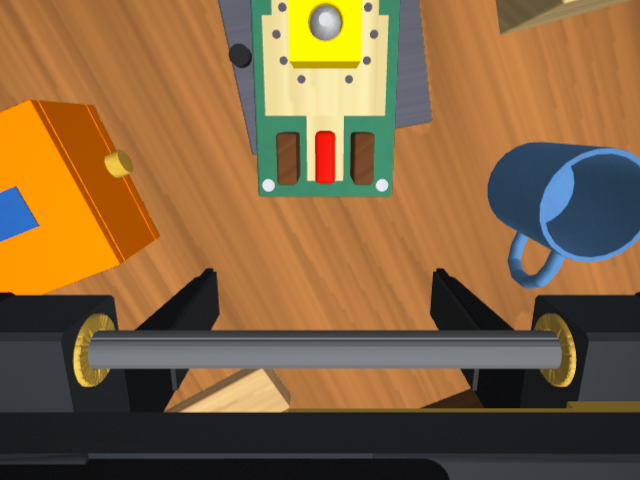

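View pics/s14.png

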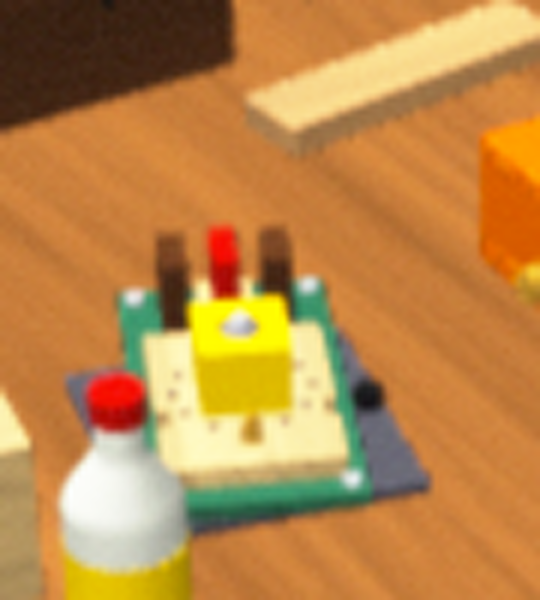

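View pics/t14.png

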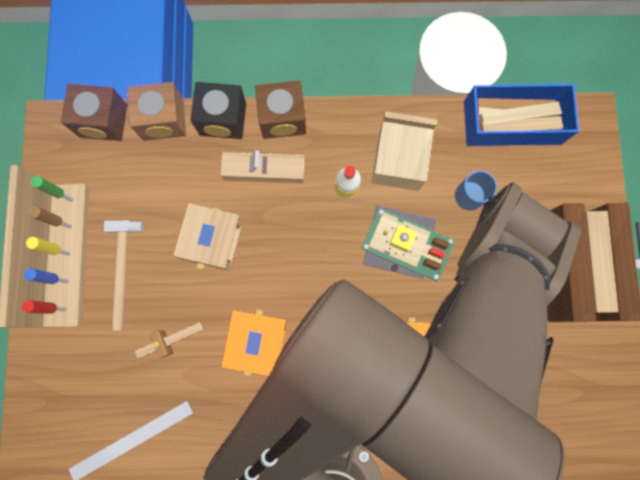

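Plate sits home: spindle tip showing through the hub (325,22), red fin (325,157) between the cheeks, flat in the scene view; bystanders unmoved in the top view. Hand in.

```bash
python3 -c "
from h import *
print(env.job_done()); s=env.state(); print(s['t'],s['ft_force'])"
```

```text
the job is handed in; nothing more can be done
None
the job is handed in; nothing more can be done
```

The plate is on the jig, fully down and flat, and I handed the job in at about 19.7 s. I pulled it out of the holder by the red handle, set it flat on the bench and let go. Then I took it by the yellow hub and lowered it over the spindle and pin at a measured yaw of about 1.138 rad.

- **Seating:** contact came at TCP height 225.2 mm. That puts the underside at about 18.2 mm, against the table's 18 mm.
- **Pictures after release:** the spindle tip shows through the hub, the pin shows in its hole and the red handle stands between the cheeks. The bystanders are where they were, as far as the top view showed; the arm hid the offcut there, but the scene view shows it lying on the bench.
- **Robot:** it is clear of everything, with the gripper open and only sensor noise on the wrist force.

No check failed. These readings disagreed slightly:
- **Turntable angle:** estimates ran from 1.12 to 1.18 rad, so I settled it with a close wrist picture.
- **Centring:** the plate sat about 1 mm to one side above the pin, and I corrected that before the final descent.
- **Turning by feel:** this was not needed, because the plate dropped home at the measured angle.

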